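# Flag the tired shock mount

## Task

Three spring shock mounts stand on the bench for checking. Press each blue pad a few millimetres down and let it spring back, going from the robot's left to its right, and feel which one is softest; then push the orange tag in front of the softest mount fully down. Leave the other two tags up, pull nothing upwards, and leave the other things on the bench where they are.

Things in the scene. Friction and masses are not known exactly. Their poses are not given: they have to be found in the camera images.
- left_pad (a point): centre of the top of the left pad when unpressed (left = robot's left, +y), 66 mm above the bench; this point stays when the pad moves. Blue disc, 60 mm across, 16 mm thick, on a spring; moves straight down up to 14 mm, springs back. Fully down takes 5 N (softest) to 21 N (firmest), rising with depth; the softest is over twice as soft as the next. They look alike; which is softest varies.
- left_tag_top (a point): centre of the top of the left mount's orange tag (moves with it): a tab 18 x 34 mm (x by y) in a black holder 30 x 46 mm, 34 mm high, 85 mm from the pad centre on the same fixed white base plate (220 x 84 x 12 mm, long along x), at its robot end (-x). Tag top 53 to 56 mm above the bench when up, 41 mm fully down.
- left_tag (a joint): how far the left tag is pushed down, m: 0 to 0.003 at the start, 0.015 fully down at its stop. It slides straight down against about 3 N of friction and stays where it is left. Negative: pulled up (wrong).
- middle_pad (a point): centre of the top of the middle pad when unpressed (left = robot's left, +y), 66 mm above the bench; this point stays when the pad moves. Blue disc, 60 mm across, 16 mm thick, on a spring; moves straight down up to 14 mm, springs back. Fully down takes 5 N (softest) to 21 N (firmest), rising with depth; the softest is over twice as soft as the next. They look alike; which is softest varies.
- middle_tag_top (a point): centre of the top of the middle mount's orange tag (moves with it): a tab 18 x 34 mm (x by y) in a black holder 30 x 46 mm, 34 mm high, 85 mm from the pad centre on the same fixed white base plate (220 x 84 x 12 mm, long along x), at its robot end (-x). Tag top 53 to 56 mm above the bench when up, 41 mm fully down.
- middle_tag (a joint): how far the middle tag is pushed down, m: 0 to 0.003 at the start, 0.015 fully down at its stop. It slides straight down against about 3 N of friction and stays where it is left. Negative: pulled up (wrong).
- right_pad (a point): centre of the top of the right pad when unpressed (left = robot's left, +y), 66 mm above the bench; this point stays when the pad moves. Blue disc, 60 mm across, 16 mm thick, on a spring; moves straight down up to 14 mm, springs back. Fully down takes 5 N (softest) to 21 N (firmest), rising with depth; the softest is over twice as soft as the next. They look alike; which is softest varies.
- right_tag_top (a point): centre of the top of the right mount's orange tag (moves with it): a tab 18 x 34 mm (x by y) in a black holder 30 x 46 mm, 34 mm high, 85 mm from the pad centre on the same fixed white base plate (220 x 84 x 12 mm, long along x), at its robot end (-x). Tag top 53 to 56 mm above the bench when up, 41 mm fully down.
- right_tag (a joint): how far the right tag is pushed down, m: 0 to 0.003 at the start, 0.015 fully down at its stop. It slides straight down against about 3 N of friction and stays where it is left. Negative: pulled up (wrong).
- spacer: bystander, loose, to be left alone: brass ring, 28 mm across, 22 mm high, standing on the far end of the left base plate; origin at the centre of its underside
- nut: bystander, loose, to be left alone: steel ring, 30 mm across, 14 mm high, on the far end of the right base plate; origin at the centre of its underside

How it is judged:
On the way, in this order (a step that is already met when the one before it is completed fails the run):
1. the left pad is pressed down by 2 mm or more (((horizontal distance between core_p and left_pad below 0.02 m and value of joint spring_p above 0.002 m) or (horizontal distance between core_q and left_pad below 0.02 m and value of joint spring_q above 0.002 m) or (horizontal distance between core_r and left_pad below 0.02 m and value of joint spring_r above 0.002 m))), for 0.05 s.
2. the middle pad is pressed down by 2 mm or more (((horizontal distance between core_p and middle_pad below 0.02 m and value of joint spring_p above 0.002 m) or (horizontal distance between core_q and middle_pad below 0.02 m and value of joint spring_q above 0.002 m) or (horizontal distance between core_r and middle_pad below 0.02 m and value of joint spring_r above 0.002 m))), for 0.05 s.
3. the right pad is pressed down by 2 mm or more (((horizontal distance between core_p and right_pad below 0.02 m and value of joint spring_p above 0.002 m) or (horizontal distance between core_q and right_pad below 0.02 m and value of joint spring_q above 0.002 m) or (horizontal distance between core_r and right_pad below 0.02 m and value of joint spring_r above 0.002 m))), for 0.05 s.
4. the tag of the softest mount is pushed fully down (((horizontal distance between core_p and left_pad below 0.02 m and value of joint left_tag above 0.0115 m and value of joint each of middle_tag, right_tag below 0.006 m) or (horizontal distance between core_p and middle_pad below 0.02 m and value of joint middle_tag above 0.0115 m and value of joint each of left_tag, right_tag below 0.006 m) or (horizontal distance between core_p and right_pad below 0.02 m and value of joint right_tag above 0.0115 m and value of joint each of left_tag, middle_tag below 0.006 m))), for 0.1 s.
At the end, for the whole second after the job is handed in: The tag of the softest mount is at least 11.5 mm down, the other two tags less than 6 mm down, and all three pads have sprung back up (within 1 mm) (((horizontal distance between core_p and left_pad below 0.02 m and value of joint left_tag above 0.0115 m and value of joint each of middle_tag, right_tag below 0.006 m) or (horizontal distance between core_p and middle_pad below 0.02 m and value of joint middle_tag above 0.0115 m and value of joint each of left_tag, right_tag below 0.006 m) or (horizontal distance between core_p and right_pad below 0.02 m and value of joint right_tag above 0.0115 m and value of joint each of left_tag, middle_tag below 0.006 m)) and value of joint each of spring_p, spring_q, spring_r below 0.001 m); the robot touches nothing.
It fails at once if a tag that does not belong to the softest mount is pushed down by 6 mm or more ((not (horizontal distance between core_p and left_pad below 0.02 m) and value of joint left_tag above 0.006 m) or (not (horizontal distance between core_p and middle_pad below 0.02 m) and value of joint middle_tag above 0.006 m) or (not (horizontal distance between core_p and right_pad below 0.02 m) and value of joint right_tag above 0.006 m)).
It fails at once if a pad or tag is pulled up by more than 4 mm (value of joint any of left_tag, middle_tag, right_tag, spring_p, spring_q, spring_r below -0.004 m).
It fails at once if another thing on the bench is lifted or moved by more than 30 mm (distance of any of spacer, nut, wrench, grease, drill, carton, screwdriver from where it was at the start of the episode above 0.03 m).
It also fails if it takes over 51 s, if anything falls off the work surface, if the arm or the gripper's body presses on something with over 40 N, if the wrist force passes 120 N, or if a joint passes its speed limit or range.

## Robot

A 6-joint arm with a two-finger parallel gripper is mounted at the origin on the work surface. World frame = base frame: x ahead of the robot, y to its left, z up, the work surface at z = 0. Lengths are in m, angles in rad, forces in N, time in s.
With the tool pointing down it reaches from about 0.3 to 0.875 m from the base axis. Payload 6.4 kg.
Tool frame: the origin (TCP) lies midway between the tips of the shut fingers; the grasp point (between the pads) lies grasp_offset behind it (grasp_offset is the distance from the TCP to the grasp point, in m); z points along the fingers, y is the line along which they close (so a half turn about z gives the same grasp; the last joint's range is limited). The gripper opens to 88 mm and grips with 3 to 60 N. Pads are 18 mm wide; open, the fingers measure 123 mm over their backs; the gripper's body (75 mm by 187 mm) begins 45 mm behind the grasp point.
Start: joints at [-1.385, 0.181, 1.607, -0, 1.354, -0.206], TCP at [0.22, -0.531, 0.239] pointing down, gripper open.
Joint ranges: [-2.99, 2.99], [-0.89, 2.07], [0.3, 2.58], [-1.14, 4.28], [0, 2.63], [-3.12, 3.12]. Speed limits (rad/s): [2.57, 2.57, 3.01, 3.14, 3.14, 3.14].

## Interface

Orientations are given as a unit quaternion [w, x, y, z].
In Python, from cell import * gives the robot as it stands.
- The arm moves only by the tool apply_moves, never from a script. Its argument "commands" is text: rows parted by semicolons, each of 7 numbers parted by spaces: the turn, a rotation vector about the tool's x, y, z in degrees, then the shift along the tool's x, y, z in m, then the closure in counts, from 0 (fully open) to 255 (shut). In form: wx wy wz tx ty tz grip; .... A call has exactly 10 rows; each row is the pose to reach, as a shift and turn from the pose commanded when the call began, along the tool's axes at that moment; what a row does not reach only later rows make up. A row lasts 1/12 s, in which the tool goes at most 41.7 mm and 7.16 degrees, less where a joint would pass 70% of its speed; a pose out of reach is approached as far as the arm can. A call with a gripper value outside its range is refused whole. The fingers move at their own pace and stop on an object; the grip force is fixed at half the most. Time passes only in rows, so rows that repeat a pose let the fingers close, or fill a call up. It gives the time, the measured TCP pose, the force, the opening and the grip force at its end, in the units of the state.
- state(): the state, without advancing time (a new reading comes with each control period).
- camera(name): name is "side" or "top"; returns a dict with "color" (420x560x3 uint8, red, green, blue), "z_map" (420x560 float32, m along the optical axis (not along the pixel's ray), 0 where there is no reading), "vfov" (degrees; the focal length in pixels is half the picture's height over the tangent of half this angle, whatever the lens; pixels are square), "cx", "cy" (the principal point, pixels), "world_from_camera" (4x4, takes a point from camera to world coordinates). Camera axes: x right, y down, z forward; pixel columns grow to the right and rows downward; lengths in m; the calibration is good to about 2 mm. A picture is of the moment at which its call begins.
- close_job(): hands the job in; it is judged then, once.
Trained networks look in a picture, given as the dict that the camera call returned (one of the last four; its "shot" number tells which), for a name from the list of things; names that differ only in an ending like _2 or _b are one class to them, and where a whole thing is asked for, a point or a joint stands for the part that bears it (a point fixed in the world has none). Each returns a list of dicts, best first, with "score" (0 to 1); they miss things now and then, are a little off and sometimes report something else, mostly with a low value. They report only what shows in the picture. A call takes as long as a camera call.
- spot_in(picture, query): "at" ([column, row] in pixels, amid what is visible of it).
- silhouettes(picture, query): "pixels" (420x560 bool, what is visible of it) and "at" ([column, row] in pixels, amid what is visible of it).
The state is a dict: "t": time; "joint_positions": joint angles; "dq": joint speeds; "joint_efforts": joint torques, N m; "position": TCP position; "eef_rot": TCP orientation; "contact_force": force on the tool from outside, world axes, zero at the start; "ft_torque": the same for the moment, N m; "opening": finger opening in m; "gripper_force": force on a finger pad.
Only numpy, scipy, OpenCV 4.12 (cv2) and the standard library are available. Lean on these libraries where they do the work, as an engineer would, in place of code of your own. Each camera call takes 0.05 s, during which the arm holds its last target. There are 200 camera calls.

## Working session

There is one attempt and no reset: what is moved stays moved. The work goes in short steps, Python scripts to look and compute and a tool call to move; the robot and the scene stay as the last step left them, time stands still between calls to the robot, and variables do not carry over. Pictures are saved under pics/ and viewed, at most 10 in all, crops included, and the job is handed in when it is done.

Besides the shell and the picture viewer there is one more tool, called after "Call:" as a command line: name --argument value ..., lists and objects as JSON in quotes. apply_moves: Moves the arm, as the interface text tells. Its arguments: {"type":"object","properties":{"commands":{"type":"string"}},"required":["commands"]}

```bash
mkdir -p pics; cat > h.py <<'E'
from cell import *
import numpy as np, cv2
def world(p,u,v,z=None):
    f=p["color"].shape[0]/2/np.tan(np.radians(p["vfov"])/2)
    if z is None: z=p["z_map"][int(v),int(u)]
    return (p["world_from_camera"]@[ (u-p["cx"])/f*z,(v-p["cy"])/f*z,z,1])[:3]
def cloud(p):
    f=p["color"].shape[0]/2/np.tan(np.radians(p["vfov"])/2)
    v,u=np.indices(p["z_map"].shape); z=p["z_map"]
    c=np.stack([(u-p["cx"])/f*z,(v-p["cy"])/f*z,z,np.ones_like(z)],-1)
    return (c@p["world_from_camera"].T)[...,:3]
E
python3 - <<'E'
from h import *
p=camera("top"); s=camera("side")
cv2.imwrite("pics/a.png",p["color"][...,::-1]); cv2.imwrite("pics/b.png",s["color"][...,::-1])
W=cloud(p)
h=cv2.cvtColor(p["color"],cv2.COLOR_RGB2HSV)
for name,lo,hi,zz in(("blue",95,125,(.055,.075)),("orange",5,20,(.045,.065))):
    m=((h[...,0]>lo)&(h[...,0]<hi)&(h[...,1]>120)&(W[...,2]>zz[0])&(W[...,2]<zz[1])).astype(np.uint8)
    n,l,st,c=cv2.connectedComponentsWithStats(m)
    for i in range(1,n):
        if st[i,4]>40: print(name,st[i],c[i].round(),np.median(W[l==i],0).round(4),np.ptp(W[l==i],0).round(3))
for q in("left_tag_top","left_tag"):
    for r in spot_in(p,q): print(q,r["at"],r["score"],world(p,*r["at"]).round(3))
x=state();print(x["position"],x["eef_rot"],x["t"],x["contact_force"],x["opening"],grasp_offset if 'grasp_offset' in globals() else x.keys())
E
```

```text
blue [273 156  33  33 736] [289. 172.] [ 0.578  -0.0232  0.0662] [0.056 0.056 0.015]
blue [131 178  34  33 759] [148. 194.] [0.5449 0.2203 0.066 ] [0.055 0.057 0.015]
blue [404 188  36  33 799] [421. 204.] [ 0.5207 -0.2457  0.0661] [0.055 0.058 0.015]
orange [   3  153   45   61 2155] [ 25. 183.] [0.5716 0.4481 0.0502] [0.109 0.087 0.01 ]
orange [293 211  21  15 210] [303. 218.] [ 0.5009 -0.0466  0.0545] [0.024 0.035 0.012]
orange [156 230  22  17 220] [166. 238.] [0.4694 0.191  0.0535] [0.027 0.037 0.012]
orange [426 244  22  15 215] [436. 251.] [ 0.4413 -0.2704  0.055 ] [0.024 0.034 0.013]
left_tag_top [167.1, 237.1] 0.72 [0.471 0.189 0.054]
left_tag [167.4, 237.5] 0.72 [0.47  0.189 0.054]
[ 0.21950665 -0.53111539  0.23817953] [-5.21578453e-04  9.80875030e-01  1.94637878e-01 -1.21174975e-05] 0.2 [-0.07326312  0.51581223  0.96442521] 0.08833307009346429 0.0187
```

View pics/a.png

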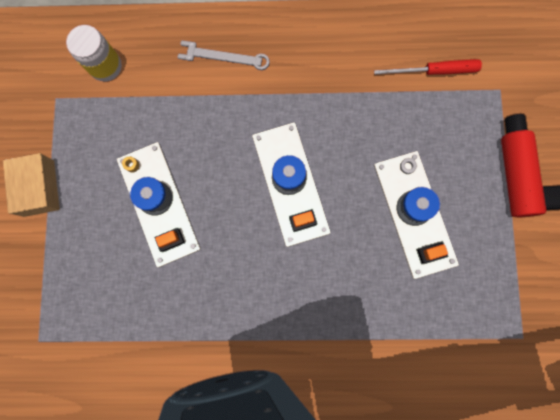

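View pics/b.png

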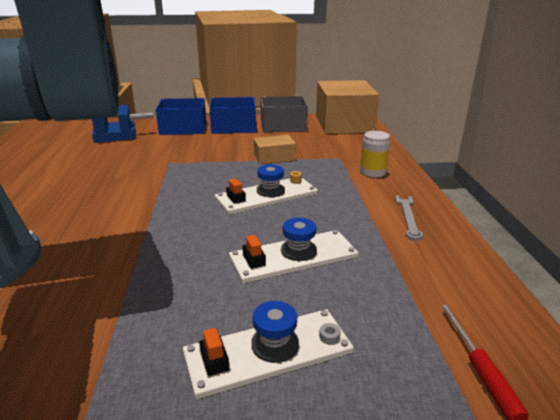

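The top view shows the pads at (148,194), (289,172) and (421,204), with their tags at (166,238), (303,218) and (436,251). The side view agrees, and the space above the mounts is clear. I'll go over the left pad first with the fingers shut.

Call:
apply_moves --commands "0 0 0 0.029 -0.029 0 255;0 0 0 0.058 -0.057 0 255;0 0 0 0.087 -0.086 0 255;0 0 0 0.116 -0.114 0 255;0 0 0 0.145 -0.143 0 255;0 0 0 0.174 -0.171 0 255;0 0 0 0.203 -0.2 0 255;0 0 0 0.232 -0.228 0 255;0 0 0 0.261 -0.257 0 255;0 0 0 0.29 -0.285 0 255"

```text
t: 1.03
position: [0.3789, -0.1553, 0.2388]
eef_rot: [0.0, 0.981, 0.194, 0.0]
contact_force: [0.5, -0.7, 0.2]
opening: 0.0237
gripper_force: 0.0
```

Call:
apply_moves --commands "0 0 0 0.029 -0.029 0.01 255;0 0 0 0.058 -0.057 0.02 255;0 0 0 0.087 -0.086 0.03 255;0 0 0 0.116 -0.114 0.04 255;0 0 0 0.145 -0.143 0.05 255;0 0 0 0.174 -0.171 0.06 255;0 0 0 0.203 -0.2 0.07 255;0 0 0 0.232 -0.228 0.08 255;0 0 0 0.261 -0.257 0.09 255;0 0 0 0.29 -0.28 0.1 255"

```text
t: 1.87
position: [0.5398, 0.2148, 0.138]
eef_rot: [-0.0, 0.981, 0.195, -0.0]
contact_force: [0.5, -0.5, 0.4]
opening: 0.0005
gripper_force: 0.0
```

```bash
cat > d.py <<'E'
from h import *
import sys
from scipy.spatial.transform import Rotation as R
x=state();q=x["eef_rot"];r=R.from_quat([q[1],q[2],q[3],q[0]])
print(x["t"],x["position"].round(4) if hasattr(x["position"],'round') else x["position"],np.round(x["contact_force"],2),x["opening"])
P=dict(LP=(.545,.220,.066),MP=(.578,-.0235,.066),RP=(.5207,-.246,.066),LT=(.468,.191,.054),MT=(.499,-.047,.054),RT=(.440,-.270,.054))
for k,v in P.items(): print(k,r.inv().apply(np.array(v)-x["position"]).round(4))
E
python3 d.py
```

```text
1.8667 [0.5398 0.2148 0.138 ] [ 0.55 -0.51  0.36] 0.0004715709707729653
LP [ 0.0068 -0.0028  0.072 ]
MP [-0.0558  0.2348  0.072 ]
RP [-0.1939  0.4184  0.072 ]
LT [-0.0754 -0.0055  0.084 ]
MT [-0.1378  0.2263  0.084 ]
RT [-0.2777  0.4097  0.084 ]
```

Call:
apply_moves --commands "0 0 0 0.003 -0.002 0.02 255;0 0 0 0.006 -0.003 0.04 255;0 0 0 0.007 -0.003 0.055 255;0 0 0 0.007 -0.003 0.065 255;0 0 0 0.007 -0.003 0.07 255;0 0 0 0.007 -0.003 0.074 255;0 0 0 0.007 -0.003 0.078 255;0 0 0 0.007 -0.003 0.078 255;0 0 0 0.007 -0.003 0.078 255;0 0 0 0.007 -0.003 0.078 255"

```text
t: 2.7
position: [0.5455, 0.2176, 0.0617]
eef_rot: [0.0, 0.981, 0.195, 0.0]
contact_force: [-3.6, -1.2, 3.1]
opening: 0.0007
gripper_force: 2.0
```

Call:
apply_moves --commands "0 0 0 0 0 0.001 255;0 0 0 0 0 0.002 255;0 0 0 0 0 0.003 255;0 0 0 0 0 0.004 255;0 0 0 0 0 0.004 255;0 0 0 0 0 0.004 255;0 0 0 0 0 0.004 255;0 0 0 0 0 0.004 255;0 0 0 0 0 0.004 255;0 0 0 0 0 0.004 255"

```text
t: 3.53
position: [0.5457, 0.2176, 0.0576]
eef_rot: [0.0, 0.981, 0.195, 0.0]
contact_force: [-4.3, -0.5, 7.1]
opening: 0.0007
gripper_force: 3.8
```

Call:
apply_moves --commands "0 0 0 0 0 -0.01 255;0 0 0 0 0 -0.03 255;0 0 0 0 0 -0.06 255;0 0 0 -0.01 0.038 -0.06 255;0 0 0 -0.02 0.077 -0.06 255;0 0 0 -0.03 0.116 -0.06 255;0 0 0 -0.04 0.155 -0.06 255;0 0 0 -0.051 0.194 -0.06 255;0 0 0 -0.06 0.232 -0.06 255;0 0 0 -0.0625 0.2376 -0.06 255"

```text
t: 4.37
position: [0.58, -0.0319, 0.1178]
eef_rot: [0.002, 0.981, 0.192, 0.001]
contact_force: [0.1, -0.2, 0.4]
opening: 0.0005
gripper_force: 0.0
```

Call:
apply_moves --commands "0 0 0 0 0 0.02 255;0 0 0 0 0 0.04 255;0 0 0 0 0 0.05 255;0 0 0 0 0 0.054 255;0 0 0 0 0 0.056 255;0 0 0 0 0 0.056 255;0 0 0 0 0 0.056 255;0 0 0 0 0 0.056 255;0 0 0 0 0 0.056 255;0 0 0 0 0 0.056 255"

```text
t: 5.2
position: [0.5789, -0.0256, 0.0615]
eef_rot: [0.0, 0.981, 0.195, 0.001]
contact_force: [-0.2, 0.6, 1.5]
opening: 0.0006
gripper_force: 0.9
```

Call:
apply_moves --commands "0 0 0 0 0 0.001 255;0 0 0 0 0 0.002 255;0 0 0 0 0 0.003 255;0 0 0 0 0 0.004 255;0 0 0 0 0 0.004 255;0 0 0 0 0 0.004 255;0 0 0 0 0 0.004 255;0 0 0 0 0 0.004 255;0 0 0 0 0 0.004 255;0 0 0 0 0 0.004 255"

```text
t: 6.03
position: [0.5784, -0.026, 0.0569]
eef_rot: [0.0, 0.981, 0.195, 0.0]
contact_force: [1.8, 2.2, 2.5]
opening: 0.0004
gripper_force: 1.7
```

Call:
apply_moves --commands "0 0 0 0 0 -0.01 255;0 0 0 0 0 -0.03 255;0 0 0 0 0 -0.06 255;0 0 0 -0.022 0.03 -0.06 255;0 0 0 -0.045 0.06 -0.06 255;0 0 0 -0.068 0.09 -0.06 255;0 0 0 -0.09 0.12 -0.06 255;0 0 0 -0.112 0.15 -0.06 255;0 0 0 -0.135 0.18 -0.06 255;0 0 0 -0.138 0.182 -0.06 255"

```text
t: 6.87
position: [0.5179, -0.2522, 0.1169]
eef_rot: [0.001, 0.981, 0.192, -0.001]
contact_force: [0.0, -0.5, 0.1]
opening: 0.0003
gripper_force: 0.0
```

Call:
apply_moves --commands "0 0 0 0 0 0.02 255;0 0 0 0 0 0.04 255;0 0 0 0 0 0.05 255;0 0 0 0 0 0.054 255;0 0 0 0 0 0.056 255;0 0 0 0 0 0.056 255;0 0 0 0 0 0.056 255;0 0 0 0 0 0.056 255;0 0 0 0 0 0.056 255;0 0 0 0 0 0.056 255"

```text
t: 7.7
position: [0.5194, -0.2459, 0.0617]
eef_rot: [-0.001, 0.981, 0.195, -0.001]
contact_force: [-5.3, 1.4, 6.5]
opening: 0.0005
gripper_force: 3.5
```

Call:
apply_moves --commands "0 0 0 0 0 0.001 255;0 0 0 0 0 0.002 255;0 0 0 0 0 0.003 255;0 0 0 0 0 0.004 255;0 0 0 0 0 0.004 255;0 0 0 0 0 0.004 255;0 0 0 0 0 0.004 255;0 0 0 0 0 0.004 255;0 0 0 0 0 0.004 255;0 0 0 0 0 0.004 255"

```text
t: 8.53
position: [0.5195, -0.246, 0.0584]
eef_rot: [-0.0, 0.981, 0.195, -0.001]
contact_force: [-7.1, 2.0, 10.8]
opening: 0.0004
gripper_force: 6.0
```

The readings give middle about 2 N at 9 mm, left about 7 N at 8 mm and right about 11 N at 8 mm, so the middle mount is softest. Next I'll go to its tag.

Call:
apply_moves --commands "0 0 0 0 0 -0.01 255;0 0 0 0 0 -0.03 255;0 0 0 0 0 -0.06 255;0 0 0 0.01 -0.034 -0.06 255;0 0 0 0.02 -0.068 -0.06 255;0 0 0 0.03 -0.102 -0.06 255;0 0 0 0.04 -0.136 -0.06 255;0 0 0 0.05 -0.17 -0.06 255;0 0 0 0.056 -0.192 -0.06 255;0 0 0 0.056 -0.192 -0.06 255"

```text
t: 9.37
position: [0.4973, -0.0433, 0.117]
eef_rot: [-0.001, 0.98, 0.197, -0.001]
contact_force: [0.0, 0.4, -0.5]
opening: 0.0007
gripper_force: 0.0
```

```bash
python3 d.py; python3 - <<'E'
from h import *
p=camera("top");s=camera("side")
cv2.imwrite("pics/c.png",np.hstack([cv2.resize(x["color"][130:330,150:400,::-1],(400,320)) for x in(p,s)]))
for c in(p,s):
  for r in silhouettes(c,"middle_tag_top")[:3]:
    w=cloud(c)[r["pixels"]]; print(r["at"],r["score"],np.median(w,0).round(4),(w[w[:,2]>np.percentile(w[:,2],95)-.003].mean(0)).round(4))
E
```

```text
9.3667 [ 0.4973 -0.0433  0.117 ] [ 0.04  0.43 -0.47] 0.0006632183033727524
LP [ 0.1458 -0.2243  0.0513]
MP [0.0822 0.013  0.0509]
RP [-0.0566  0.1961  0.0506]
LT [ 0.0635 -0.2273  0.0634]
MT [0.0002 0.0042 0.063 ]
RT [-0.1403  0.1871  0.0627]
[167.8, 235.4] 0.68 [0.4692 0.1905 0.053 ] [0.4688 0.1905 0.0589]
[244.5, 353.9] 0.22 [ 0.4792 -0.2766  0.0133] [ 0.447  -0.3194  0.0964]
```

View pics/c.png

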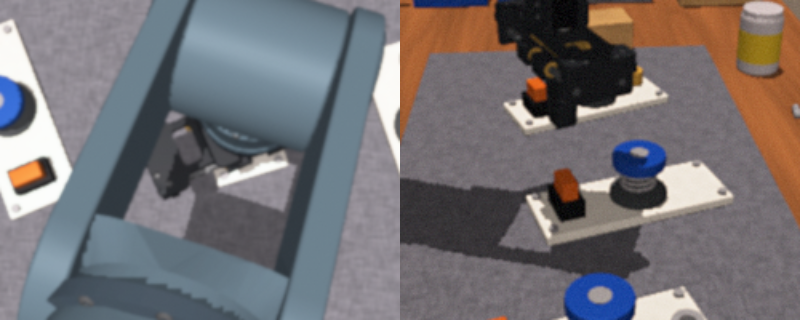

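The gripper tip (565,110 in the composite) is above the middle tag (567,185), and the pads have sprung back. Now I'll press the tag.

Call:
apply_moves --commands "0 0 0 0 0 0.02 255;0 0 0 0 0 0.04 255;0 0 0 0 0 0.053 255;0 0 0 0 0 0.058 255;0 0 0 0 0 0.062 255;0 0 0 0 0 0.066 255;0 0 0 0 0 0.07 255;0 0 0 0 0 0.074 255;0 0 0 0 0 0.076 255;0 0 0 0 0 0.076 255"

```text
t: 10.4
position: [0.4994, -0.0483, 0.0414]
eef_rot: [0.001, 0.981, 0.195, 0.001]
contact_force: [-1.8, -1.9, 3.9]
opening: 0.0005
gripper_force: 2.3
```

Call:
apply_moves --commands "0 0 0 0 0 0.001 255;0 0 0 0 0 0.002 255;0 0 0 0 0 0.003 255;0 0 0 0 0 0.003 255;0 0 0 0 0 0.003 255;0 0 0 0 0 0.003 255;0 0 0 0 0 0.003 255;0 0 0 0 0 0.003 255;0 0 0 0 0 0.003 255;0 0 0 0 0 0.003 255"

```text
t: 11.23
position: [0.4995, -0.0483, 0.0411]
eef_rot: [0.001, 0.981, 0.195, 0.0]
contact_force: [-14.0, -0.1, 34.8]
opening: 0.0006
gripper_force: 17.0
```

Call:
apply_moves --commands "0 0 0 0 0 -0.005 255;0 0 0 0 0 -0.02 255;0 0 0 0 0 -0.05 255;0 0 0 0 0 -0.09 255;0 0 0 -0.03 0.02 -0.12 255;0 0 0 -0.055 0.05 -0.14 255;0 0 0 -0.075 0.08 -0.15 255;0 0 0 -0.09 0.115 -0.15 255;0 0 0 -0.105 0.15 -0.15 255;0 0 0 -0.12 0.185 -0.15 255"

```text
t: 12.07
position: [0.4585, -0.2667, 0.1888]
eef_rot: [0.001, 0.981, 0.195, 0.001]
contact_force: [0.3, -0.3, -0.4]
opening: 0.0003
gripper_force: 0.0
```

Call:
apply_moves --commands "0 0 0 -0.015 0.035 0 255;0 0 0 -0.03 0.07 0 255;0 0 0 -0.045 0.105 0 255;0 0 0 -0.06 0.14 0 255;0 0 0 -0.075 0.175 0 255;0 0 0 -0.09 0.21 0 255;0 0 0 -0.1 0.235 0 255;0 0 0 -0.1 0.235 0 255;0 0 0 -0.1 0.235 0 255;0 0 0 -0.1 0.235 0 255"

```text
t: 12.9
position: [0.4557, -0.5191, 0.1872]
eef_rot: [-0.001, 0.981, 0.195, 0.0]
contact_force: [-1.0, -0.7, -0.1]
opening: 0.0
gripper_force: 0.0
```

```bash
python3 - <<'E'
from h import *
p=camera("top");s=camera("side")
cv2.imwrite("pics/d.png",np.hstack([cv2.resize(x["color"][130:330,150:400,::-1],(400,320)) for x in(p,s)]))
W=cloud(p)
for u,v in((148,194),(289,172),(421,204),(166,238),(303,218),(436,251)): print(u,v,np.median(W[v-2:v+3,u-3:u+4,2]).round(4))
E
```

```text
148 194 0.0671
289 172 0.0669
421 204 0.0665
166 238 0.0541
303 218 0.0417
436 251 0.0553
```

View pics/d.png

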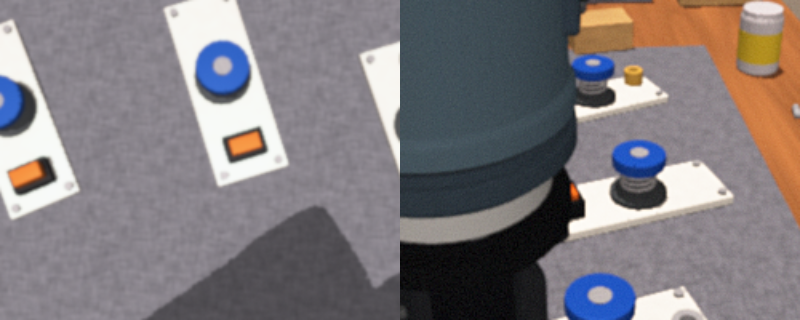

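The middle tag (245,144 in the composite) is down at 41.7 mm. The other two tags are still up, and all three pads have sprung back to about 67 mm.

```bash
python3 -c "
from cell import *
print(close_job())"
```

```text
the job is handed in; nothing more can be done
None
```

The middle mount is the softest (about 2 N at 9 mm, against about 7 N on the left and 11 N on the right, both at about 8 mm); its tag is pushed fully down, the other two tags are still up, all pads have sprung back, and the job is handed in, with no verdict reported back.

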